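Tap a turned jar true on the banding wheel

ROBOT

A 6-joint arm with a two-finger parallel gripper is mounted at the origin on a cart in front of the work surface, level with it; the furniture and walls round the work are solid. World frame = base frame: x ahead of the robot, y to its left, z up, the work surface at z = 0. Lengths are in m, angles in rad, forces in N, time in s.
With the tool pointing down it reaches from about 0.25 to 0.775 m from the base axis. Payload 4 kg.
Tool frame: the origin (TCP) lies midway between the tips of the shut fingers; the grasp point (between the pads) lies env.tcp_to_grasp behind it (env.tcp_to_grasp is the distance from the TCP to the grasp point, in m); x points along the fingers, y is the direction in which the jaws open and shut, and the axes are right-handed (so a half turn about x gives the same grasp; the last joint's range is limited). The gripper opens to 85 mm and grips with 20 to 120 N. Pads are 22 mm wide; open, the fingers measure 114 mm over their backs; the gripper's body (76 mm by 85 mm) begins 54 mm behind the grasp point. The pads swing forward as they close: fully open they stand 13 mm farther back than shut.
Start: joints at [1.24, 0.087, 1.371, -0, 1.684, -0.103], TCP at [0.124, 0.536, 0.231] pointing down, gripper open.
Joint ranges: [-3.1, 3.1], [-0.76, 2.03], [0.27, 2.55], [-1.08, 4.22], [0.17, 2.65], [-2.57, 2.57]. Speed limits (rad/s): [2.79, 2.79, 3.14, 3.14, 3.14, 3.14].

INTERFACE

Orientations are given as a unit quaternion [x, y, z, w].
In Python, from workcell import env gives the robot as it stands.
- The arm moves only by the tool arm_command, never from a script. Its argument "motion" is a list of rows, each a list of 7 numbers: the opening, from 0 (shut) to 1 (fully open), then the shift along the tool's x, y, z in cm, then the turn, a rotation vector about the tool's x, y, z in rad. A call has 1 to 5 rows; each row is the pose to reach, as a shift and turn from the pose measured when the call began, along the tool's axes at that moment; what a row does not reach only later rows make up. A row lasts 1/8 s, in which the tool goes at most 62.5 mm and 10.7 degrees, less where a joint would pass 70% of its speed; a pose out of reach is approached as far as the arm can. A call with a gripper value outside its range is refused whole. The fingers move at their own pace and stop on an object; "grip_force" is the grip in N (left out, the last holds). Time passes only in rows, so rows that repeat a pose let the fingers close. It gives the time, the measured TCP pose, the force and the opening at its end, in the units of the state.
- env.get_state(): the state, without advancing time (a new reading comes with each control period).
- env.camera(name): name is "scene" or "top" or "wrist"; returns the picture (400x640x3 uint8, red, green, blue); there is no depth.
- env.camera_params(name): a dict with "fx", "fy", "cx", "cy" (pixels), "distortion" ([k1, k2, p1, p2, k3] as OpenCV has them; the pictures are not rectified), "cam_to_world" (4x4, takes a point from camera to world coordinates). Camera axes: x right, y up, looking along -z (the intrinsics and any distortion apply to the point x, -y, -z); pixel columns grow to the right and rows downward; lengths in m; the calibration is good to about 2 mm. A picture is of the moment at which its call begins: read the wrist's pose just before it. camera_params takes no time and is no camera call; for the wrist camera it gives the pose at the moment of the call.
- env.sign_off(): hands the job in, once; it reports no verdict.
The state is a dict: "t": time; "q": joint angles; "qvel": joint speeds; "effort": joint torques, N m; "position": TCP position; "orientation": TCP orientation; "ft_force": force on the tool from outside, world axes, zero at the start; "torque": the same for the moment, N m; "finger_gap": finger opening in m.
Only numpy, scipy, OpenCV 4.12 (cv2) and the standard library are available. Lean on these libraries where they do the work, as an engineer would, in place of code of your own. Each camera call takes 0.05 s, during which the arm holds its last target.

TASK

The lidded wooden jar stands off-centre on the small banding wheel. With light taps or pushes of the fingers, without gripping, lifting or tipping the jar, centre it so that its foot stands inside the inner ring cut in the wheel head. Then check that it runs true: push the wheel's crank handle round by about half a turn, either way, without gripping it, and leave the wheel still, with the jar standing inside the ring and everything else on the table where it was.

Things in the scene. Friction and masses are not known exactly. Their poses are not given: they have to be found in the camera images.
- jar: The jar to be centred: plain light turned wood, domed lid and small round knob (one solid piece, the lid does not come off), round about its own z, 73 mm high, about 45 to 75 g. Origin: centre of its underside, z up. Foot 38 mm across; lid rim 46 mm across, 48 mm above the foot; knob top at 73 mm. It stands on the wheel head, 12 to 21 mm off its centre.
- jar_belly (a point): Point on the jar's axis, 26 mm above its foot, at the height of its belly, where it is widest: 47 mm across. Pushed sideways here or lower, the jar slides over the wheel head (waxed, friction about 0.33) and the wheel stays still; pushed high on the lid or at the knob it tips over.
- wheel_center (a point): Centre of the top face of the wheel head, on its vertical axis, 60 mm above the table, fixed. The head is a light wooden disc 92 mm across, 12 mm thick, on a turned wooden foot, 100 mm across and 14 mm high, fast to the table. Two ring grooves are cut in its top: the inner 48 mm across (5 mm clear all round the foot of a centred jar), the outer 76 mm.
- wheel: Wheel head with its crank; turns endlessly either way about the vertical axis; a stiff bearing (0.02 N m) keeps it where it is left. Origin on the axis at the head's underside, 48 mm above the table; x points along the crank arm to the handle, z up. The steel arm, 13 mm wide, runs out below the head, 40 to 46 mm above the table.
- handle (a point): Point in the upper half of the upright turned wooden crank handle, 70 mm from the wheel's axis, 90 mm above the table. It is 17 to 20 mm thick, reaches from 50 to 112 mm above the table and is fast on the arm. A sideways push of under 1 N turns the wheel. At the start it stands at least 55 degrees round from the side towards which the jar is off-centre.
- waiting_jar_1: Bystander: a light turned jar like the other, on the table to the left of the wheel, 47 x 47 x 73 mm, origin under its centre.
- waiting_jar_2: Bystander: another light turned jar on the table, farther left, 47 x 47 x 73 mm, origin under its centre.
- sanding_block: Bystander: wooden sanding block lying to the right, 39 x 65 x 28 mm, origin under its centre.
- key_fob: Bystander: flat wooden key fob, 20 x 50 x 8 mm, on the table beside the wheel's foot, beneath the path of the crank; origin under its centre.
- pen: Bystander: pen lying on the table to the right, 11 x 145 x 9 mm, origin under its centre.
- oiled_house: Bystander: dark oiled wooden toy house standing to the left, 58 x 56 x 125 mm, origin under its centre.
Not all that is in view belongs to the job. What is shaped like the jar but orange is not meant.

How it is judged:
On the way, in this order (a step that is already met when the one before it is completed fails the run):
1. the jar stands upright and still inside the inner ring, the crank not yet turned (horizontal distance between jar and wheel_center below 0.0055 m and angle between jar's own z axis and vertical below 0.08 rad and height (world z) of jar between 0.057 and 0.063 m and linear speed of jar below 0.01 m/s and angular speed of wheel below 0.05 rad/s and distance of handle from where it was at the start of the episode below 0.03 m), for 0.2 s.
2. the crank handle has been pushed round by about half a turn (120 to 240 degrees), the jar riding along inside the ring (horizontal distance between jar and wheel_center below 0.0055 m and distance of handle from where it was at the start of the episode above 0.121 m), for 0.2 s.
At the end, for the whole second after the job is handed in: The jar stands upright and still on the wheel head, its axis within 5.5 mm of the wheel's axis (its foot inside the inner ring); the crank handle stands 120 to 240 degrees from where it was at the start; the wheel is still (all of step 2 and angle between jar's own z axis and vertical below 0.08 rad and height (world z) of jar between 0.057 and 0.063 m and linear speed of jar below 0.01 m/s and angular speed of wheel below 0.05 rad/s); the robot touches nothing.
It fails at once if the jar is tipped (more than 0.35 rad) (angle between jar's own z axis and vertical above 0.35 rad).
It fails at once if the jar is lifted off the wheel head or knocked off it (height (world z) of jar above 0.072 m or height (world z) of jar below 0.052 m).
It fails at once if the jar is gripped or struck hard (more than 12 N from the fingers) (contact force between the fingers and jar above 12 N).
It fails at once if the wheel or its crank handle is gripped or pushed hard (more than 15 N from the fingers) (contact force between the fingers and wheel above 15 N).
It fails at once if something else on the table is moved by more than 20 mm (distance of any of waiting_jar_1, waiting_jar_2, sanding_block, key_fob, pen, oiled_house from where it was at the start of the episode above 0.02 m).
It also fails if it takes over 67 s, if anything falls off the work surface, if the arm or the gripper's body presses on something with over 40 N, if the wrist force passes 120 N, or if a joint passes its speed limit or range.

## Working session

There is one attempt and no reset: what is moved stays moved. The work goes in short steps, Python scripts to look and compute and a tool call to move; the robot and the scene stay as the last step left them, time stands still between calls to the robot, and variables do not carry over. Pictures are saved under pics/ and viewed, and the job is handed in when it is done.

Besides the shell and the picture viewer there is one more tool, called as name([rows], argument=value, ...), one row to a line, values as JSON. arm_command: Moves the arm, as the interface text tells. Its arguments: {"type":"object","properties":{"motion":{"type":"array","items":{"type":"array","items":{"type":"number"}}},"grip_force":{"type":"number"}},"required":["motion"]}

```bash
ls; mkdir -p pics; python3 - <<'E'
from workcell import env
import cv2
for n in ("scene","top","wrist"):
    p=env.camera_params(n); im=env.camera(n)
    cv2.imwrite(f"pics/a_{n}.png",im[:,:,::-1])
    print(n,{k:(v if k!='cam_to_world' else [[round(float(x),3) for x in r] for r in v]) for k,v in p.items()})
s=env.get_state();print(s, env.tcp_to_grasp)
E
```

```text
pics
scene {'fx': 479.29923582837887, 'fy': 479.29923582837887, 'cx': 306.63733169430793, 'cy': 197.51594715490677, 'distortion': array([0.02611947, 0.        , 0.        , 0.        , 0.        ]), 'cam_to_world': [[-0.895, 0.196, -0.401, -0.147], [-0.446, -0.436, 0.782, 1.247], [-0.021, 0.878, 0.478, 0.854], [0.0, 0.0, 0.0, 1.0]]}
top {'fx': 452.654693122054, 'fy': 452.654693122054, 'cx': 323.37427253792305, 'cy': 202.5787848604097, 'distortion': array([-0.05003208,  0.        ,  0.        ,  0.        ,  0.        ]), 'cam_to_world': [[0.026, 0.996, -0.084, 0.393], [-1.0, 0.025, -0.014, 0.007], [-0.012, 0.084, 0.996, 1.537], [0.0, 0.0, 0.0, 1.0]]}
wrist {'fx': 311.88650867361844, 'fy': 311.88650867361844, 'cx': 321.1171909140516, 'cy': 202.25968946644, 'distortion': array([-0.02729476,  0.        ,  0.        ,  0.        ,  0.        ]), 'cam_to_world': [[0.225, -0.939, -0.261, 0.058], [0.974, 0.216, 0.063, 0.551], [-0.003, -0.268, 0.963, 0.373], [0.0, 0.0, 0.0, 1.0]]}
{'t': 0.15, 'q': array([ 1.23986606e+00,  8.78237925e-02,  1.37191565e+00,  7.90043694e-06,
        1.68357635e+00, -1.03147242e-01]), 'qvel': array([-0.00115161, -0.0019489 , -0.00487301, -0.00133192,  0.00076218,
       -0.00141788]), 'effort': array([ 1.48279261e-03, -3.52369452e+01, -3.13678658e+01, -5.73088687e-05,
        7.97197048e-03,  5.38105326e-06]), 'position': array([0.12410535, 0.53543156, 0.23038258]), 'orientation': array([ 0.0797648 ,  0.70265937, -0.08095346,  0.70239157]), 'ft_force': array([ 0.59175892, -0.38489021, -0.03833076]), 'torque': array([-0.00766596,  0.00221788, -0.02767356]), 'finger_gap': 0.08573473279315533} 0.0187
```

View pics/a_scene.png

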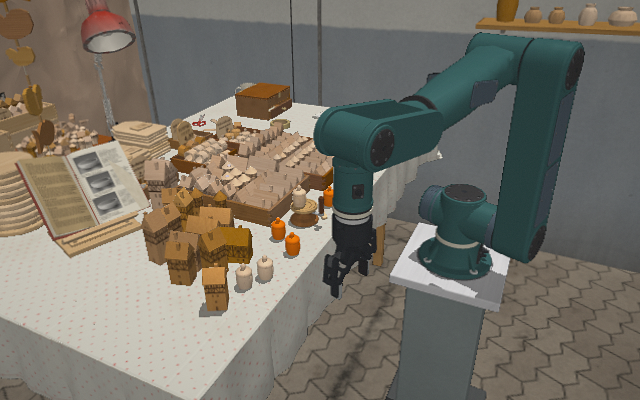

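View pics/a_top.png

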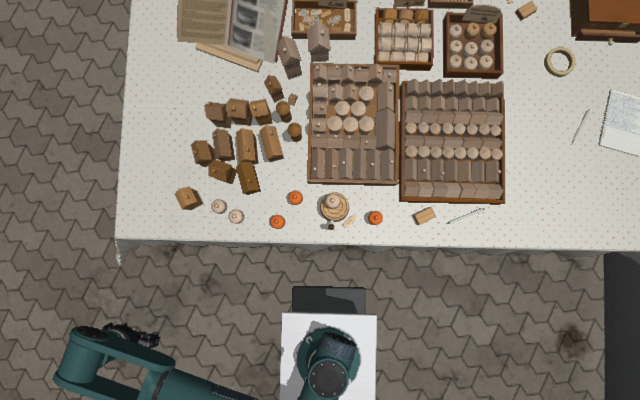

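View pics/a_wrist.png

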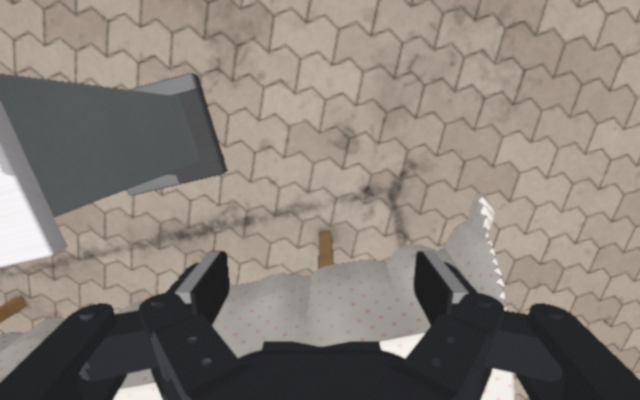

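```bash
cat > h.py <<'E'
import numpy as np, cv2
from workcell import env
def cam(n):
    p=env.camera_params(n)
    K=np.array([[p['fx'],0,p['cx']],[0,p['fy'],p['cy']],[0,0,1]]);return K,np.array(p['distortion']),np.array(p['cam_to_world'])
def ray(n,uv,c=None):
    K,d,T=c or cam(n)
    q=cv2.undistortPoints(np.array([[uv]],float),K,d)[0,0]
    v=T[:3,:3]@np.array([q[0],-q[1],-1]); return T[:3,3],v/np.linalg.norm(v)
def onz(n,uv,z,c=None):
    o,v=ray(n,uv,c); return o+v*(z-o[2])/v[2]
def proj(n,P,c=None):
    K,d,T=c or cam(n)
    q=(np.asarray(P,float)-T[:3,3])@T[:3,:3]; q=q*[1,-1,-1]
    return cv2.projectPoints(q.reshape(-1,1,3),np.zeros(3),np.zeros(3),K,d)[0][:,0]
def two(n1,a,n2,b):
    o1,v1=ray(n1,a);o2,v2=ray(n2,b)
    A=np.stack([v1,-v2],1);s=np.linalg.lstsq(A,o2-o1,rcond=None)[0]
    p,q=o1+s[0]*v1,o2+s[1]*v2;return (p+q)/2,np.linalg.norm(p-q)
def shot(n,f):
    im=env.camera(n)[:,:,::-1].copy();cv2.imwrite('pics/'+f,im);return im
def crop(im,x,y,w,h,k,f):
    cv2.imwrite('pics/'+f,cv2.resize(im[y:y+h,x:x+w],None,fx=k,fy=k,interpolation=cv2.INTER_CUBIC))
def st():
    s=env.get_state();print('t',round(s['t'],2),'p',s['position'].round(4),'o',s['orientation'].round(3),'f',s['ft_force'].round(2),'gap',round(s['finger_gap'],4),'q',s['q'].round(2))
    return s
E
python3 - <<'E'
from h import *
im=cv2.imread('pics/a_top.png');crop(im,290,180,100,60,8,'b_top.png')
im=cv2.imread('pics/a_scene.png');crop(im,260,175,90,80,7,'b_scene.png')
print(onz('top',(335,208),.06),onz('top',(330,226),.1))
E
```

```text
[ 0.5003933  -0.01012302  0.06      ] [0.43985708 0.00484322 0.1       ]
```

View pics/b_top.png

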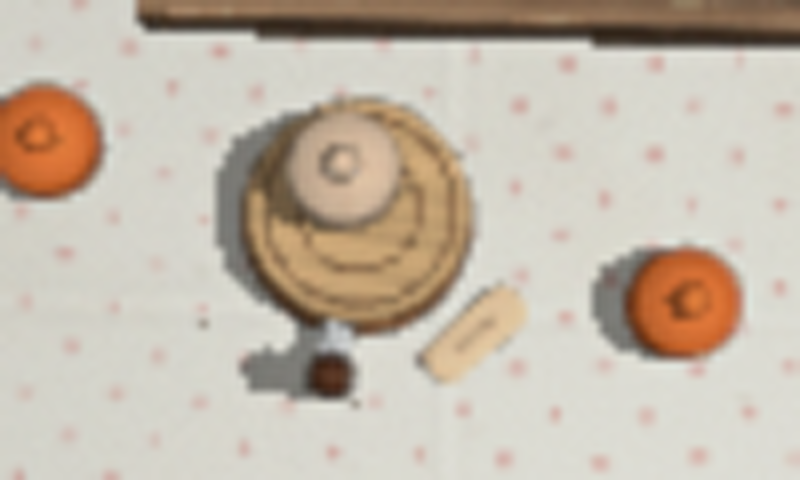

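View pics/b_scene.png

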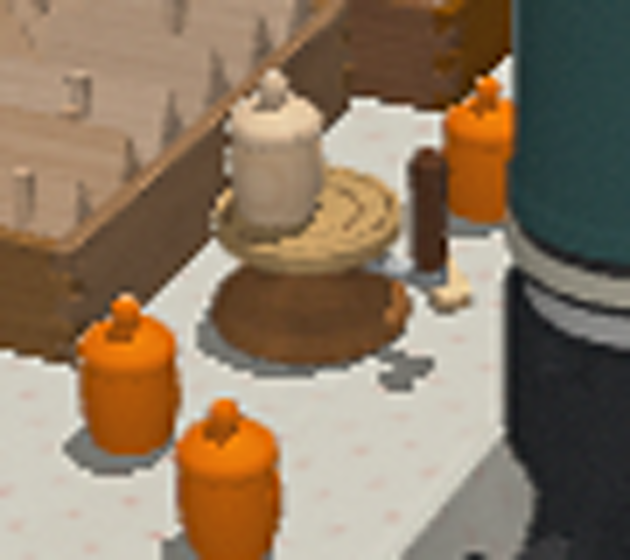

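```bash
python3 - <<'E'
from h import *
from scipy.spatial.transform import Rotation as R
f=lambda x,y:(290+x/8-.5+.06,180+y/8-.5+.06)
print('wheel c',onz('top',f(358.5,214),.06))
print('knob',onz('top',f(341,163),.133))
print('lid',onz('top',f(344,168),.108))
print('handle',onz('top',f(331,375),.112))
print('inner ring',onz('top',f(362,210),.06))
for z in (0,.06):print('tray',onz('top',f(400,35),z))
print('orange',onz('top',f(40,135),.07),onz('top',f(690,300),.07))
print('fob',onz('top',f(475,335),.008))
s=env.get_state();print(R.from_quat(s['orientation']).as_matrix().round(3))
E
```

```text
wheel c [ 0.50588418 -0.00793898  0.06      ]
knob [5.20047862e-01 1.06824895e-04 1.33000000e-01]
lid [ 0.52034803 -0.00126047  0.108     ]
handle [0.43817492 0.00189122 0.112     ]
inner ring [ 0.50756029 -0.00933073  0.06      ]
tray [ 0.58760256 -0.02446473  0.        ]
tray [ 0.58001359 -0.02321824  0.06      ]
orange [0.53414851 0.12264462 0.07      ] [ 0.47353037 -0.14296547  0.07      ]
fob [ 0.45986874 -0.05886543  0.008     ]
[[-0.001  0.226  0.974]
 [-0.002  0.974 -0.226]
 [-1.    -0.002 -0.   ]]
```

arm_command([
  [0.25,0,-5,6.2,-0.14,0,0],
  [0.25,0,-10,12.5,-0.28,0,0],
  [0.25,0,-15,18.8,-0.42,0,0],
  [0.25,0,-20,25,-0.56,0,0],
  [0.25,0,-25,31,-0.7,0,0],
])

```text
t: 0.78
position: [0.3159, 0.291, 0.2305]
orientation: [-0.166, 0.688, 0.164, 0.687]
ft_force: [1.2, 0.4, -0.4]
finger_gap: 0.0215
```

```bash
cat >> h.py <<'E'
from scipy.spatial.transform import Rotation as R
def go(x,y,z,yaw=None,pitch=0):
    """print tool shift(cm)+turn to reach world xyz and yaw (deg) (tool down)"""
    s=st();M=R.from_quat(s['orientation']);d=M.inv().apply(np.array([x,y,z])-s['position'])*100
    m=M.as_matrix();print('yaw now',round(float(np.degrees(np.arctan2(m[1,2],m[0,2]))),2))
    r=np.zeros(3)
    if yaw is not None:
        a=np.radians(yaw);T=np.array([[0,-np.sin(a),np.cos(a)],[0,np.cos(a),np.sin(a)],[-1,0,0]])
        T=T@R.from_rotvec([0,pitch,0]).as_matrix()
        r=(M.inv()*R.from_matrix(T)).as_rotvec()
    print('shift cm',d.round(2),'turn',r.round(3))
E
python3 -c "
from h import *
go(.55,0,.23,28)"
```

```text
t 0.78 p [0.3159 0.291  0.2305] o [-0.166  0.688  0.164  0.687] f [ 1.16  0.41 -0.41] gap 0.0215 q [ 0.61 -0.18  1.63 -0.    1.69 -1.43]
yaw now 26.99
shift cm [  0.09 -36.56   7.66] turn [-0.018 -0.001  0.001]
```

arm_command([
  [0.25,0,-6,1.3,-0.02,0,0],
  [0.25,0,-12,2.5,-0.02,0,0],
  [0.25,0,-18,3.8,-0.02,0,0],
  [0.25,0,-24,5,-0.02,0,0],
  [0.25,0,-30,6.2,-0.02,0,0],
])

```text
t: 1.4
position: [0.5081, 0.0501, 0.2305]
orientation: [-0.172, 0.686, 0.171, 0.686]
ft_force: [-0.1, 0.6, -0.1]
finger_gap: 0.0211
```

```bash
python3 -c "
from h import *
go(.55,0,.23,28)"
```

```text
t 1.4 p [0.5081 0.0501 0.2305] o [-0.172  0.686  0.171  0.686] f [-0.1   0.65 -0.07] gap 0.0211 q [-0.01 -0.    1.46 -0.    1.68 -2.07]
yaw now 28.11
shift cm [ 0.06 -6.39  1.34] turn [ 0.002 -0.001  0.001]
```

arm_command([
  [0.25,0,-4,0.9,0,0,0],
  [0.25,0,-6.4,1.3,0,0,0],
  [0.25,0,-6.4,1.3,0,0,0],
])

```text
t: 1.78
position: [0.5499, -0.0009, 0.2299]
orientation: [-0.171, 0.687, 0.171, 0.685]
ft_force: [-0.7, 1.1, -0.8]
finger_gap: 0.0214
```

```bash
python3 -c "
from h import *
s=st(); shot('wrist','c_wrist.png')
print(cam('wrist')[2].round(3))"
```

```text
t 1.77 p [ 0.5499 -0.0009  0.2299] o [-0.171  0.687  0.171  0.685] f [-0.7   1.07 -0.82] gap 0.0214 q [-0.1   0.09  1.37 -0.    1.68 -2.16]
[[-0.471 -0.85  -0.235  0.49 ]
 [ 0.882 -0.454 -0.126 -0.032]
 [-0.    -0.266  0.964  0.373]
 [ 0.     0.     0.     1.   ]]
```

View pics/c_wrist.png

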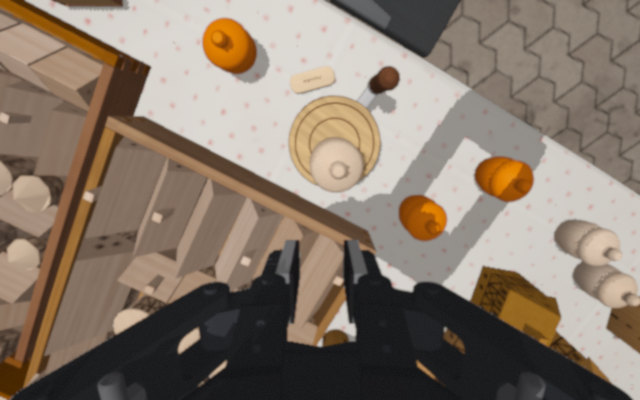

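```bash
python3 -c "
from h import *
im=cv2.imread('pics/c_wrist.png');crop(im,275,60,130,145,5,'c1.png')
c=cam('wrist')
# predicted circles from top estimate
"
```

```text
(no output)
```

View pics/c1.png

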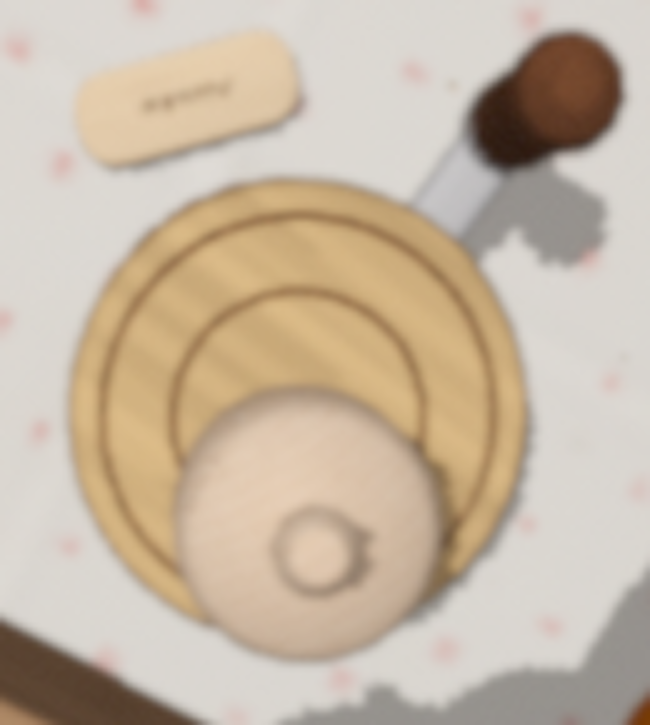

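```bash
cat >> h.py <<'E'
from scipy.optimize import least_squares
def fitc(P,r=None):
    P=np.asarray(P)[:,:2]
    f=lambda a: np.hypot(P[:,0]-a[0],P[:,1]-a[1])-(a[2] if r is None else r)
    x0=[*P.mean(0)]+([0.03] if r is None else [])
    o=least_squares(f,x0,loss='soft_l1',f_scale=0.0005);return o.x,np.sqrt(np.mean(o.fun**2))
def measure(im,c,roi,deb=None):
    x,y,w,h=roi
    sub=im[y:y+h,x:x+w];hsv=cv2.cvtColor(sub,cv2.COLOR_BGR2HSV)
    S=hsv[...,1].astype(int);H=hsv[...,0].astype(int);V=hsv[...,2].astype(int)
    wheel=((S>85)&(H>12)&(H<28)&(V>90)).astype(np.uint8)*255
    jar=((S>35)&(S<85)&(H>5)&(H<22)&(V>110)).astype(np.uint8)*255
    out=[]
    for m in (wheel,jar):
        m[:]=cv2.morphologyEx(m,cv2.MORPH_OPEN,np.ones((3,3),np.uint8))
    if deb: cv2.imwrite('pics/'+deb,cv2.resize(np.hstack([sub,cv2.cvtColor(wheel,8),cv2.cvtColor(jar,8)]),None,fx=2,fy=2))
    return wheel,jar
def big(m):
    cs,_=cv2.findContours(m,cv2.RETR_EXTERNAL,cv2.CHAIN_APPROX_NONE);return max(cs,key=cv2.contourArea)[:,0]
E
python3 -c "
from h import *
im=cv2.imread('pics/c_wrist.png');c=cam('wrist')
roi=(275,60,130,145)
measure(im,c,roi,'c2.png')
hsv=cv2.cvtColor(im,cv2.COLOR_BGR2HSV)
for p in ((335,135),(337,160),(337,148),(330,180),(400,140),(338,170),(296,140)):print(p,hsv[p[1],p[0]])
"
```

```text
(335, 135) [ 18 101 200]
(337, 160) [ 16  57 213]
(337, 148) [ 15  52 224]
(330, 180) [ 15  57 212]
(400, 140) [ 18  12 219]
(338, 170) [ 15  55 226]
(296, 140) [ 17 111 186]
```

View pics/c2.png

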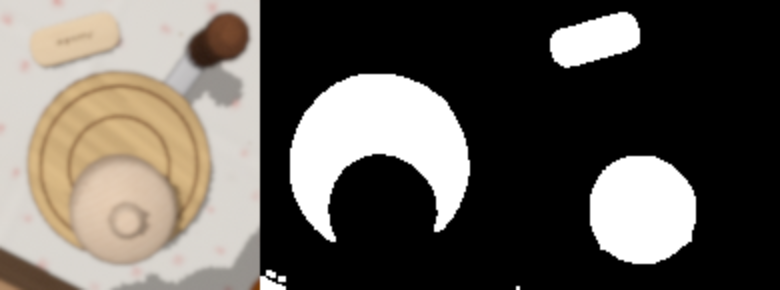

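```bash
cat >> h.py <<'E'
def locate(im,c,roi,deb=None):
    wheel,jar=measure(im,c,roi,deb)
    off=np.array(roi[:2])
    k=big(wheel)
    hull=cv2.convexHull(k.reshape(-1,1,2),returnPoints=True)[:,0]
    jc=big(jar); jcen=jc.mean(0)
    k=[p for p in k if np.linalg.norm(p-jcen)>jc[:,0].ptp()/2+4 ] if hasattr(jc,'ptp') else [p for p in k if np.linalg.norm(p-jcen)>np.ptp(jc[:,0])/2+4]
    # outer edge only: on hull-ish
    hc=[p for p in k if abs(cv2.pointPolygonTest(hull.reshape(-1,1,2).astype(np.float32),(float(p[0]),float(p[1])),True))<1.5]
    W,e=fitc([onz('',p+off,.06,c) for p in hc]); 
    J,ej=fitc([onz('',p+off,.108,c) for p in jc])
    print('wheel',W.round(4),'rms',e.round(5),len(hc),'jar(rim)',J.round(4),ej.round(5),'off mm',((J-W)[:2]*1000).round(1))
    return W,J
E
python3 -c "
from h import *
im=cv2.imread('pics/c_wrist.png');c=cam('wrist')
W,J=locate(im,c,(275,60,130,145))
print('knob',onz('',(275+316/5-.5,60+552/5-.5),.131,c))
h=onz('',(275+570/5-.5,60+90/5-.5),.112,c);print('handle',h,np.hypot(*(h[:2]-W[:2])))
for p in ((120,119),(300,205),(368,240)):print('tray',onz('',p,0.06,c))
"
```

```text
wheel [ 0.5066 -0.0082  0.0441] rms 0.00038 202 jar(rim) [ 0.5194 -0.0018  0.0228] 0.0005 off mm [12.8  6.4]
knob [ 0.51938125 -0.00124     0.131     ]
handle [0.43873276 0.00091823 0.112     ] 0.06844706036191348
tray [ 0.58425943 -0.20508177  0.06      ]
tray [ 0.57895993 -0.00907825  0.06      ]
tray [0.57934828 0.07338365 0.06      ]
```

```bash
python3 -c "
from h import *
im=cv2.imread('pics/a_top.png');crop(im,295,165,60,30,12,'d1.png')
im=cv2.imread('pics/c_wrist.png');crop(im,320,190,80,70,8,'d2.png')
"
```

```text
(no output)
```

View pics/d1.png

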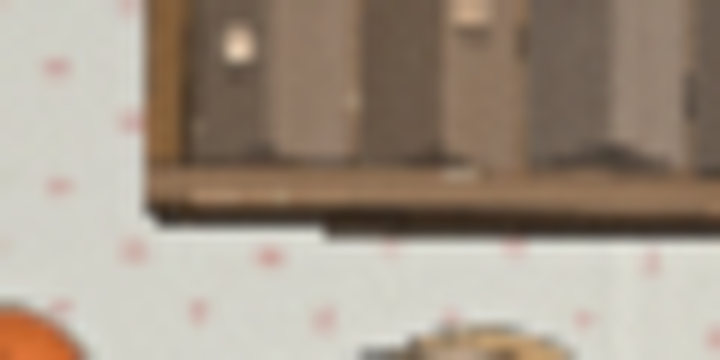

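View pics/d2.png

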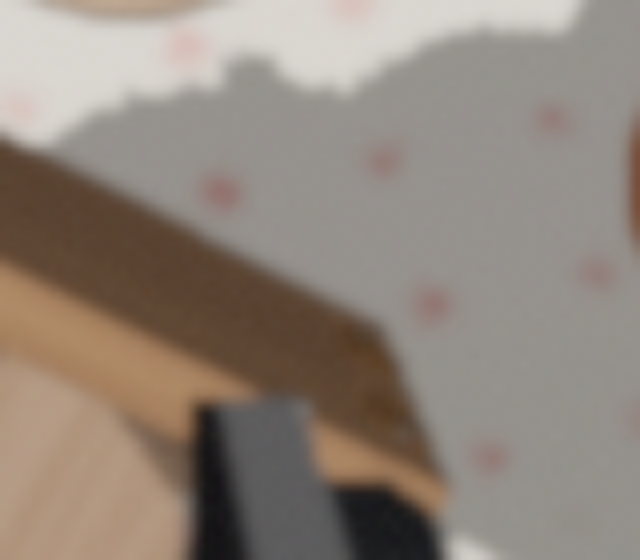

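```bash
python3 -c "
from h import *
print('base',onz('wrist',(367,230.1),0)); print(two('wrist',(375.1,250.7),'top',(307,181.6)))
"
```

```text
base [0.58547421 0.08556778 0.        ]
(array([0.58410835, 0.083615  , 0.06778318]), np.float64(3.577815770338718e-05))
```

```bash
python3 -c "
from h import *
go(.556,.017,.15,27); go(.556,.017,.073,27)"
```

```text
t 1.82 p [5.494e-01 1.000e-04 2.302e-01] o [-0.172  0.687  0.172  0.685] f [-0.42  0.28 -0.14] gap 0.0216 q [-0.1   0.09  1.37 -0.    1.68 -2.16]
yaw now 28.1
shift cm [8.02 1.17 1.39] turn [ 0.019 -0.002 -0.001]
t 1.82 p [5.494e-01 1.000e-04 2.302e-01] o [-0.172  0.687  0.172  0.685] f [-0.42  0.28 -0.14] gap 0.0216 q [-0.1   0.09  1.37 -0.    1.68 -2.16]
yaw now 28.1
shift cm [15.72  1.17  1.4 ] turn [ 0.019 -0.002 -0.001]
```

arm_command([
  [0.25,2,1.2,1.4,0.02,0,0],
  [0.25,5,1.2,1.4,0.02,0,0],
  [0.25,8,1.2,1.4,0.02,0,0],
  [0.25,10,1.2,1.4,0.02,0,0],
  [0.25,10,1.2,1.4,0.02,0,0],
])

```text
t: 2.45
position: [0.5538, 0.0191, 0.1285]
orientation: [-0.165, 0.69, 0.166, 0.685]
ft_force: [-0.3, -0.2, -0.3]
finger_gap: 0.0217
```

```bash
python3 -c "
from h import *
go(.556,.017,.073,27)
im=shot('wrist','e_w.png');W,J=locate(im,cam('wrist'),(200,20,260,260),'e2.png')"
```

```text
t 2.45 p [0.5538 0.0191 0.1285] o [-0.165  0.69   0.166  0.685] f [-0.28 -0.17 -0.33] gap 0.0217 q [-0.07  0.14  1.51  0.    1.49 -2.11]
yaw now 27.09
shift cm [ 5.55 -0.31  0.13] turn [ 0.002 -0.005 -0.003]
wheel [ 0.5087 -0.0094  0.0448] rms 0.0002 293 jar(rim) [ 0.5217 -0.0026  0.023 ] 0.00036 off mm [13.   6.8]
```

View pics/e_w.png

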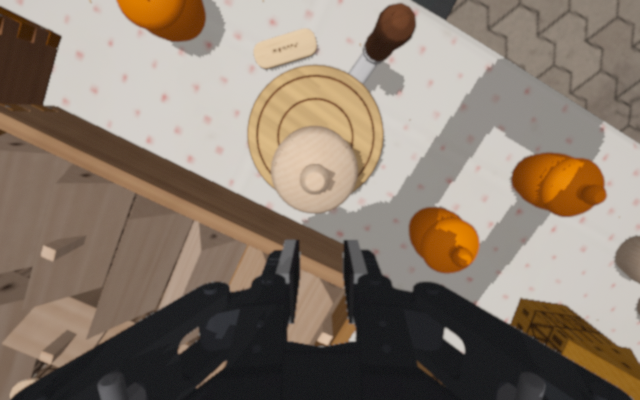

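arm_command([
  [0.25,2,-0.2,0.4,0,0,0],
  [0.25,4,-0.2,0.4,0,0,0],
  [0.25,5.5,-0.2,0.4,0,0,0],
  [0.25,5.5,-0.2,0.4,0,0,0],
])

```text
t: 3.0
position: [0.5582, 0.019, 0.0734]
orientation: [-0.165, 0.69, 0.166, 0.685]
ft_force: [-0.0, 0.8, 1.0]
finger_gap: 0.0213
```

```bash
python3 -c "
from h import *
go(.54,.009,.073,27)
im=shot('wrist','f_w.png');W,J=locate(im,cam('wrist'),(200,20,260,260),'f2.png')"
```

```text
t 3.0 p [0.5582 0.019  0.0734] o [-0.165  0.69   0.166  0.685] f [-0.01  0.76  1.02] gap 0.0213 q [-0.07  0.19  1.57  0.    1.38 -2.11]
yaw now 27.07
shift cm [ 0.06 -0.06 -2.08] turn [ 0.001 -0.005 -0.003]
wheel [ 0.5079 -0.0094  0.0448] rms 0.00027 382 jar(rim) [ 0.5214 -0.0023  0.0231] 0.0002 off mm [13.5  7.1]
```

View pics/f_w.png

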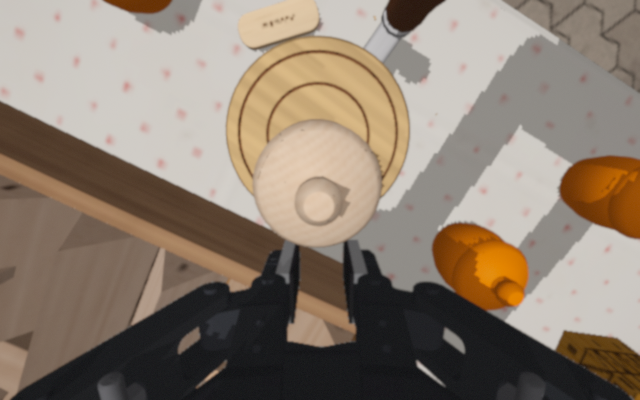

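arm_command([
  [0.25,0,0,-0.4,0,0,0],
  [0.25,0,0,-0.8,0,0,0],
  [0.25,0,0,-1.1,0,0,0],
  [0.25,0,0,-1.4,0,0,0],
  [0.25,0,0,-1.7,0,0,0],
])

```text
t: 3.68
position: [0.5439, 0.011, 0.0749]
orientation: [-0.165, 0.689, 0.166, 0.686]
ft_force: [0.9, 0.1, 0.4]
finger_gap: 0.0216
```

```bash
python3 -c "
from h import *
go(.54,.009,.073,27)
im=shot('wrist','g_w.png');W,J=locate(im,cam('wrist'),(200,0,260,280),'g2.png')"
```

```text
t 3.67 p [0.5439 0.011  0.0749] o [-0.165  0.689  0.166  0.686] f [0.87 0.05 0.45] gap 0.0216 q [-0.08  0.16  1.61  0.    1.38 -2.13]
yaw now 27.07
shift cm [ 0.19 -0.01 -0.44] turn [ 0.001 -0.003 -0.002]
wheel [ 0.5065 -0.0094  0.0445] rms 0.00015 366 jar(rim) [ 0.5156 -0.0042  0.0233] 0.00069 off mm [9.1 5.2]
```

View pics/g_w.png

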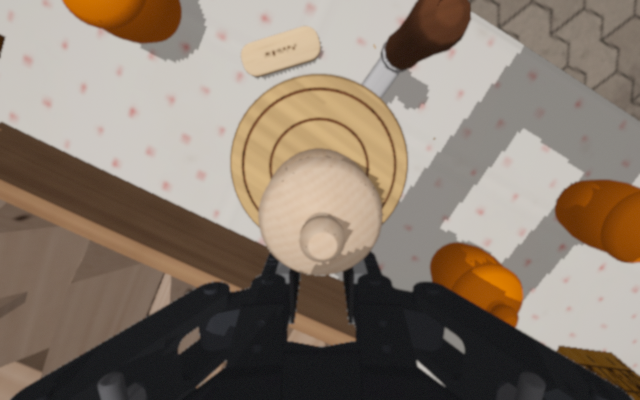

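arm_command([
  [0.25,0.2,0,-0.25,0,0,0],
  [0.25,0.2,0,-0.5,0,0,0],
  [0.25,0.2,0,-0.75,0,0,0],
  [0.25,0.2,0,-1.0,0,0,0],
  [0.25,0.2,0,-1.0,0,0,0],
])

```text
t: 4.35
position: [0.5344, 0.0062, 0.0729]
orientation: [-0.165, 0.689, 0.166, 0.686]
ft_force: [0.3, -0.2, 0.0]
finger_gap: 0.0213
```

```bash
python3 -c "
from h import *
go(.54,.009,.073,27)
im=shot('wrist','h_w.png');W,J=locate(im,cam('wrist'),(200,0,260,280),'h2.png')
im=shot('top','h_t.png');crop(im,290,180,100,60,8,'h_t2.png')"
```

```text
t 4.35 p [0.5344 0.0062 0.0729] o [-0.165  0.689  0.166  0.686] f [ 0.31 -0.23  0.02] gap 0.0213 q [-0.09  0.14  1.63 -0.    1.37 -2.14]
yaw now 27.05
shift cm [-0.02 -0.01  0.62] turn [ 0.001 -0.004 -0.002]
wheel [ 0.5069 -0.0093  0.0445] rms 0.00016 371 jar(rim) [ 0.5062 -0.0087  0.0232] 0.00066 off mm [-0.6  0.6]
```

View pics/h_w.png

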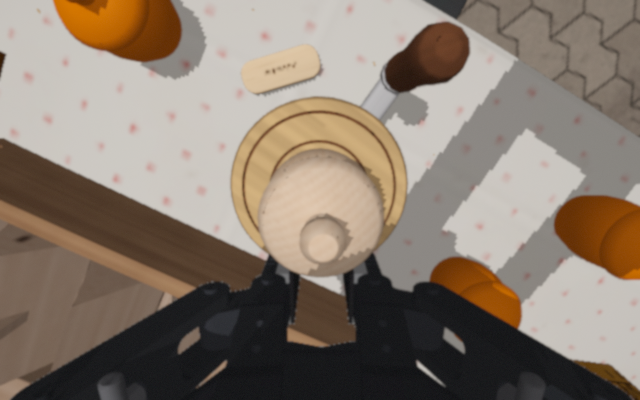

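arm_command([
  [0.25,0,0,0.5,0,0,0],
  [0.25,0,0,1.4,0,0,0],
  [0.25,-1,0,1.6,0,0,0],
  [0.25,-5,0,1.6,0,0,0],
  [0.25,-10,0,1.6,0,0,0],
])

```text
t: 5.08
position: [0.5486, 0.0138, 0.1732]
orientation: [-0.165, 0.69, 0.166, 0.685]
ft_force: [1.3, 0.5, 1.1]
finger_gap: 0.0211
```

arm_command([
  [0.25,-4,0,0,0,0,0],
  [0.25,-6,0,0,0,0,0],
  [0.25,-6,0,0,0,0,0],
])

```text
t: 5.45
position: [0.5503, 0.0138, 0.2363]
orientation: [-0.166, 0.688, 0.166, 0.687]
ft_force: [-0.4, -0.3, -0.5]
finger_gap: 0.0213
```

```bash
python3 -c "
from h import *
go(.54,.009,.2,27)
im=shot('wrist','i_w.png');W,J=locate(im,cam('wrist'),(200,20,260,200),'i2.png')
im=shot('top','i_t.png');crop(im,290,180,100,60,8,'i_t2.png')"
```

```text
t 5.45 p [0.5503 0.0138 0.2363] o [-0.166  0.688  0.166  0.687] f [-0.35 -0.34 -0.49] gap 0.0213 q [-0.08  0.09  1.36 -0.    1.69 -2.12]
yaw now 27.09
shift cm [ 3.63  0.05 -1.13] turn [ 0.001 -0.001 -0.   ]
wheel [ 0.5053 -0.009   0.0437] rms 0.00034 253 jar(rim) [ 0.5051 -0.0084  0.0224] 0.00026 off mm [-0.2  0.6]
```

View pics/i_w.png

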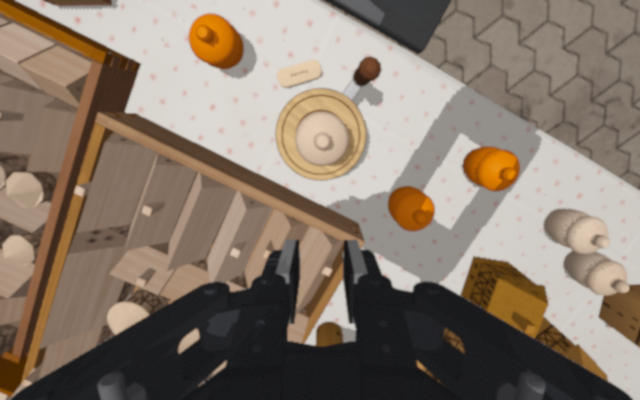

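```bash
python3 -c "
from h import *
h=onz('wrist',(369.5,65),.112);print('handle',h)
go(.4405,-.035,.2,1)"
```

```text
handle [ 0.43575119 -0.00089027  0.112     ]
t 5.55 p [0.5488 0.0139 0.2326] o [-0.165  0.69   0.166  0.685] f [-0.22 -0.26  0.25] gap 0.0209 q [-0.08  0.09  1.36 -0.    1.69 -2.12]
yaw now 27.09
shift cm [  3.34   0.57 -11.85] turn [ 0.455 -0.007 -0.002]
```

View pics/i_t2.png

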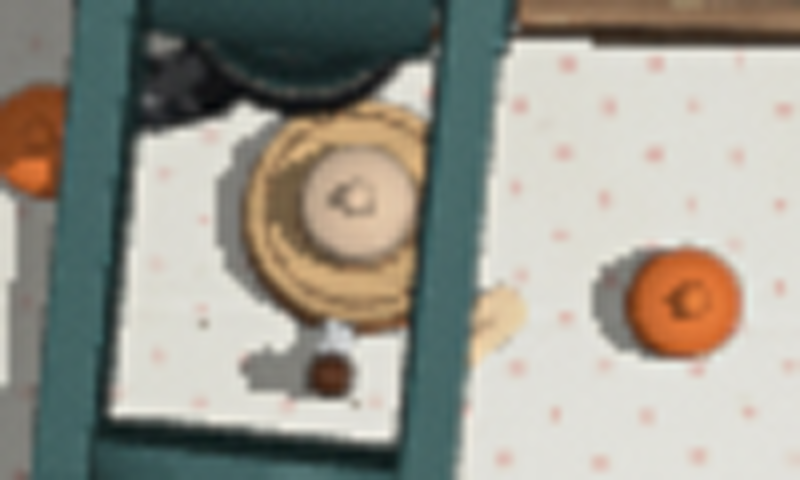

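arm_command([
  [0,0,0.1,-4,0.15,0,0],
  [0,0,0.3,-8,0.3,0,0],
  [0,1,0.6,-11.8,0.45,0,0],
  [0,3,0.6,-11.8,0.45,0,0],
  [0,3,0.6,-11.8,0.45,0,0],
])

```text
t: 6.18
position: [0.4388, -0.0343, 0.2004]
orientation: [-0.007, 0.712, 0.009, 0.702]
ft_force: [-0.1, 0.3, 0.4]
finger_gap: -0.0001
```

```bash
python3 -c "
from h import *
go(.4405,-.037,.09,1)
im=shot('wrist','j_w.png')"
```

```text
t 6.17 p [ 0.4388 -0.0343  0.2004] o [-0.007  0.712  0.009  0.702] f [-0.09  0.27  0.41] gap -0.0001 q [-0.21 -0.14  1.66 -0.    1.64 -1.8 ]
yaw now 1.28
shift cm [11.03 -0.3   0.32] turn [ 0.005 -0.014 -0.002]
```

View pics/j_w.png

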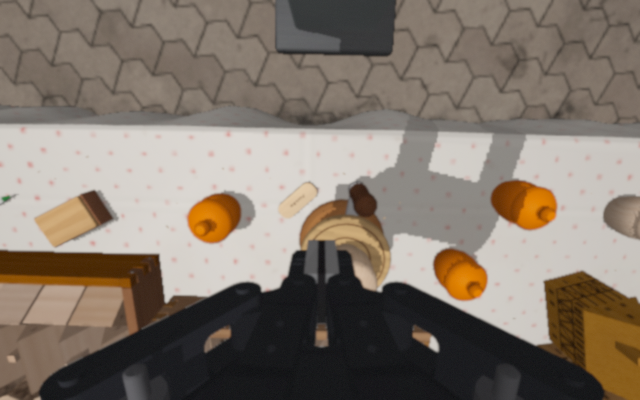

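arm_command([
  [0,3,-0.3,0.3,0,0,0],
  [0,6,-0.3,0.3,0,0,0],
  [0,9,-0.3,0.3,0,0,0],
  [0,11,-0.3,0.3,0,0,0],
  [0,11,-0.3,0.3,0,0,0],
])

```text
t: 6.85
position: [0.4407, -0.0367, 0.0901]
orientation: [-0.007, 0.713, 0.009, 0.701]
ft_force: [-0.9, 0.1, 0.5]
finger_gap: 0.0
```

```bash
cat >> h.py <<'E'
C=np.array([.506,-.0087])
def arc(dth,n=5,r=.070,z=.09):
    """rows stepping TCP CW by dth deg each about wheel"""
    s=st();M=R.from_quat(s['orientation']);p=s['position']
    th=np.degrees(np.arctan2(*(p[:2]-C)[::-1]))%360
    print('theta tcp',th.round(1),'r',np.linalg.norm(p[:2]-C).round(4))
    for i in range(1,n+1):
        t=th-dth*i;a=np.radians(t);q=np.array([*(C+r*np.array([np.cos(a),np.sin(a)])),z])
        yw=np.radians(t-10-180)
        T=np.array([[0,-np.sin(yw),np.cos(yw)],[0,np.cos(yw),np.sin(yw)],[-1,0,0]])
        print((M.inv().apply(q-p)*100).round(2).tolist(),(M.inv()*R.from_matrix(T)).as_rotvec().round(3).tolist())
E
python3 -c "
from h import *
im=shot('wrist','k_w.png');arc(5)"
```

```text
t 6.9 p [ 0.4417 -0.0369  0.0915] o [-0.008  0.712  0.009  0.702] f [ 0.8   0.56 -0.43] gap 0.0002 q [-0.21 -0.07  1.81 -0.    1.41 -1.8 ]
theta tcp 203.7 r 0.0702
[0.15, 0.58, -0.18] [-0.129, -0.013, -0.003]
[0.16, 1.17, -0.34] [-0.042, -0.013, -0.002]
[0.16, 1.77, -0.45] [0.046, -0.013, -0.002]
[0.16, 2.38, -0.5] [0.133, -0.013, -0.001]
[0.16, 2.99, -0.5] [0.22, -0.013, -0.0]
```

View pics/k_w.png

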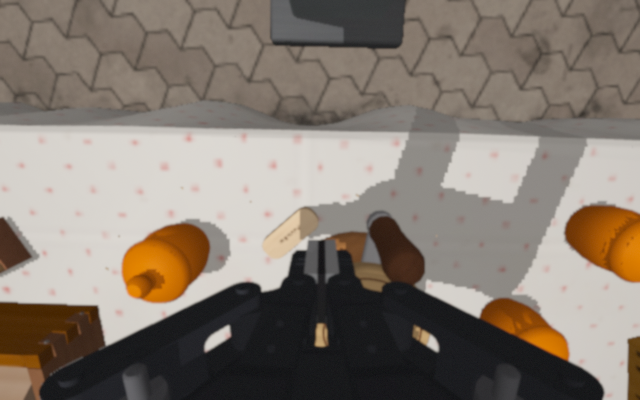

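arm_command([
  [0,0.1,0.4,-0.1,0,0,0],
  [0,0.1,0.9,-0.3,0,0,0],
  [0,0.1,1.4,-0.4,0,0,0],
  [0,0.1,1.9,-0.5,0.07,0,0],
  [0,0.1,2.4,-0.5,0.13,0,0],
])

```text
t: 7.52
position: [0.4362, -0.0127, 0.0911]
orientation: [0.039, 0.71, -0.038, 0.702]
ft_force: [-0.8, -0.1, 0.3]
finger_gap: -0.0
```

```bash
python3 -c "
from h import *
im=shot('wrist','l_w.png');arc(6)"
```

```text
t 7.58 p [ 0.4362 -0.0122  0.0911] o [ 0.039  0.71  -0.038  0.702] f [0.52 0.87 0.68] gap -0.0002 q [-0.16 -0.09  1.83 -0.    1.41 -1.62]
theta tcp 182.8 r 0.0699
[0.11, 0.73, -0.08] [0.12, -0.012, 0.0]
[0.11, 1.46, -0.08] [0.225, -0.012, 0.001]
[0.11, 2.19, -0.01] [0.33, -0.012, 0.001]
[0.11, 2.91, 0.14] [0.435, -0.012, 0.002]
[0.1, 3.6, 0.37] [0.539, -0.012, 0.003]
```

View pics/l_w.png

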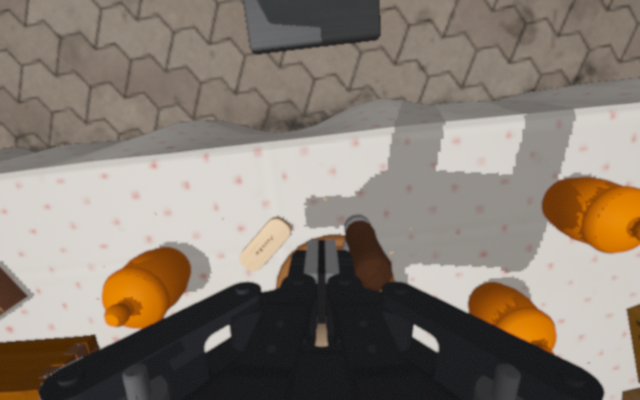

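arm_command([
  [0,0.1,0.7,-0.1,0.12,0,0],
  [0,0.1,1.4,-0.1,0.22,0,0],
  [0,0.1,2.2,0,0.33,0,0],
  [0,0.1,2.9,0.1,0.43,0,0],
  [0,0.1,3.6,0.4,0.54,0,0],
])

```text
t: 8.2
position: [0.4439, 0.0235, 0.0903]
orientation: [0.226, 0.674, -0.227, 0.666]
ft_force: [0.1, -0.8, 0.3]
finger_gap: -0.0001
```

```bash
python3 -c "
from h import *
im=shot('wrist','m_w.png');arc(6)
im=shot('top','m_t.png');crop(im,290,180,100,60,8,'m_t2.png')"
```

```text
t 8.25 p [0.4444 0.0241 0.0903] o [ 0.227  0.674 -0.227  0.666] f [-0.43  0.69  0.12] gap -0.0001 q [-0.07 -0.07  1.81  0.    1.41 -0.99]
theta tcp 151.9 r 0.0698
[0.03, 0.72, -0.1] [0.115, -0.01, 0.006]
[0.02, 1.46, -0.11] [0.22, -0.01, 0.006]
[0.02, 2.19, -0.04] [0.325, -0.01, 0.007]
[0.01, 2.9, 0.11] [0.43, -0.009, 0.007]
[0.01, 3.6, 0.33] [0.534, -0.009, 0.008]
```

View pics/m_w.png

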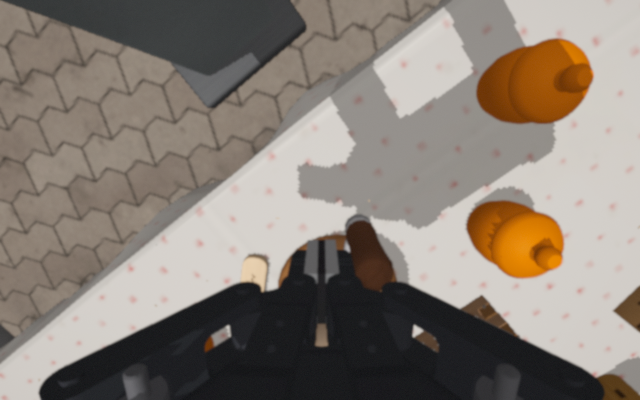

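View pics/m_t2.png

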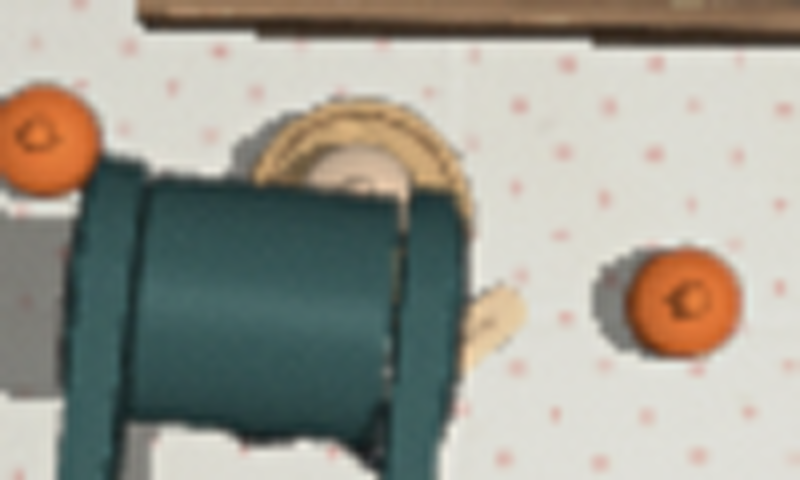

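arm_command([
  [0,0,0.7,-0.1,0.11,0,0],
  [0,0,1.4,-0.1,0.22,0,0],
  [0,0,2.2,0,0.32,0,0],
  [0,0,2.9,0.1,0.43,0,0],
  [0,0,3.6,0.3,0.53,0,0],
])

```text
t: 8.93
position: [0.4683, 0.0505, 0.0902]
orientation: [0.391, 0.592, -0.395, 0.584]
ft_force: [0.4, -0.8, 0.2]
finger_gap: -0.0002
```

```bash
python3 -c "
from h import *
arc(6)"
```

```text
t 8.93 p [0.4683 0.0505 0.0902] o [ 0.391  0.592 -0.395  0.584] f [ 0.4  -0.79  0.22] gap -0.0002 q [-0.01 -0.01  1.75  0.    1.41 -0.41]
theta tcp 122.5 r 0.0702
[0.01, 0.73, -0.07] [0.106, -0.005, 0.01]
[0.01, 1.46, -0.08] [0.21, -0.005, 0.011]
[-0.0, 2.19, -0.02] [0.315, -0.004, 0.011]
[-0.01, 2.91, 0.12] [0.42, -0.004, 0.011]
[-0.02, 3.61, 0.34] [0.524, -0.003, 0.011]
```

arm_command([
  [0,0,0.7,-0.1,0.11,0,0],
  [0,0,1.4,-0.1,0.21,0,0],
  [0,0,2.2,0,0.32,0,0],
  [0,0,2.9,0.1,0.42,0,0],
  [0,0,3.6,0.3,0.52,0,0],
])

```text
t: 9.55
position: [0.5027, 0.0614, 0.0899]
orientation: [-0.528, -0.47, 0.534, -0.464]
ft_force: [-0.4, -0.4, 0.8]
finger_gap: 0.0002
```

```bash
python3 -c "
from h import *
im=shot('wrist','n_w.png');arc(6)
im=shot('top','n_t.png');crop(im,290,180,100,60,8,'n_t2.png')"
```

```text
t 9.6 p [0.5036 0.0614 0.0899] o [-0.529 -0.469  0.534 -0.464] f [0.33 0.1  0.16] gap 0.0002 q [0.01 0.07 1.67 0.   1.41 0.14]
theta tcp 91.9 r 0.0702
[-0.01, 0.73, -0.07] [0.115, 0.001, 0.011]
[-0.02, 1.46, -0.07] [0.22, 0.001, 0.011]
[-0.03, 2.19, 0.0] [0.325, 0.002, 0.011]
[-0.04, 2.91, 0.15] [0.429, 0.002, 0.011]
[-0.04, 3.61, 0.37] [0.534, 0.003, 0.011]
```

View pics/n_w.png

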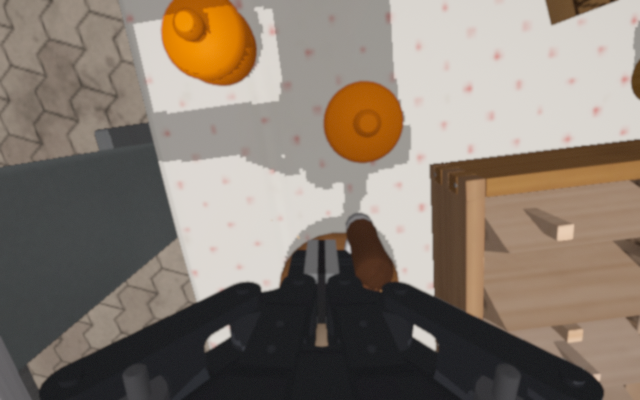

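View pics/n_t2.png

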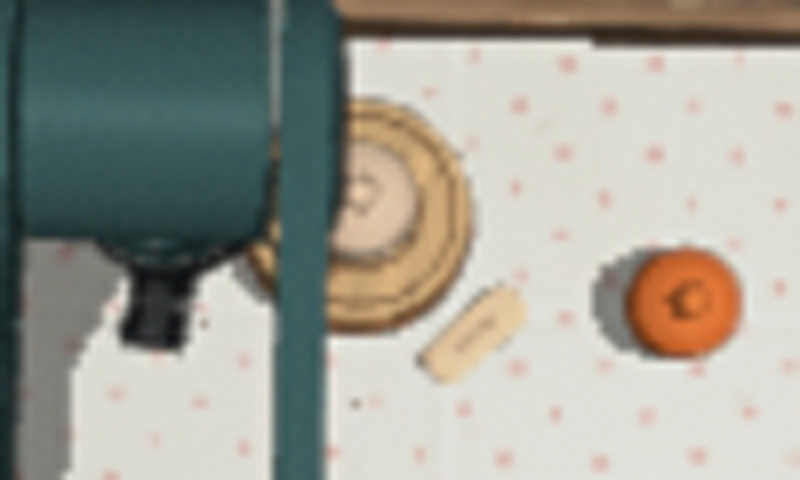

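```bash
python3 -c "
from h import *
h=onz('wrist',(357,219),.052);d=h[:2]-C;print(h,np.hypot(*d),np.degrees(np.arctan2(d[1],d[0])))
"
```

```text
[0.52534966 0.06576057 0.052     ] 0.07693364628847749 75.43305600767596
```

arm_command([
  [0,0,0.7,-0.1,0.11,0,0],
  [0,0,1.4,-0.1,0.22,0,0],
  [0,0,2.2,0,0.32,0,0],
  [0,0,2.9,0.1,0.43,0,0],
  [0,0,3.6,0.4,0.53,0,0],
])

```text
t: 10.28
position: [0.5382, 0.053, 0.0896]
orientation: [-0.631, -0.315, 0.638, -0.31]
ft_force: [0.3, 0.9, 0.2]
finger_gap: -0.0
```

```bash
python3 -c "
from h import *
im=shot('wrist','o_w.png');arc(4)"
```

```text
t 10.32 p [0.539  0.0523 0.0896] o [-0.631 -0.314  0.638 -0.31 ] f [1.04 0.08 0.91] gap -0.0002 q [-0.01  0.15  1.59  0.    1.41  0.65]
theta tcp 61.6 r 0.0693
[-0.05, 0.47, -0.13] [0.083, 0.006, 0.009]
[-0.05, 0.96, -0.15] [0.153, 0.006, 0.009]
[-0.05, 1.45, -0.15] [0.222, 0.007, 0.008]
[-0.06, 1.94, -0.11] [0.292, 0.007, 0.008]
[-0.06, 2.42, -0.03] [0.362, 0.007, 0.008]
```

View pics/o_w.png

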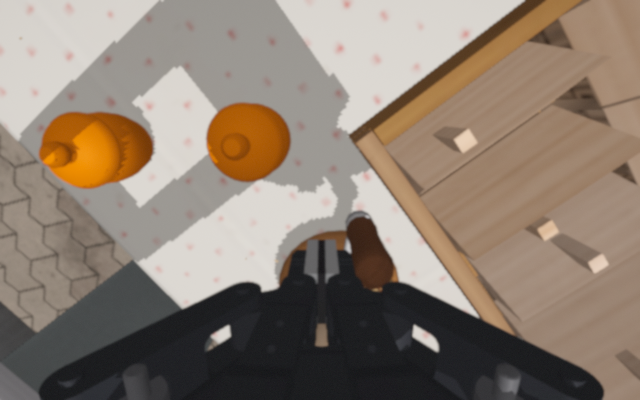

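arm_command([
  [0,0,0.4,-0.1,0.06,0,0],
  [0,0,0.8,-0.1,0.12,0,0],
  [0,0,1.1,-0.1,0.17,0,0],
  [0,0,1.3,-0.1,0.2,0,0],
  [0,0,1.3,-0.1,0.2,0,0],
])

```text
t: 10.95
position: [0.5498, 0.045, 0.0895]
orientation: [-0.659, -0.249, 0.666, -0.246]
ft_force: [-0.1, -0.1, -0.5]
finger_gap: -0.0003
```

```bash
python3 -c "
from h import *
arc(1,1)
h=onz('wrist',(357,216),.052);d=h[:2]-C;print(h,np.hypot(*d),np.degrees(np.arctan2(d[1],d[0])))"
```

```text
t 10.95 p [0.5498 0.045  0.0895] o [-0.659 -0.249  0.666 -0.246] f [-0.08 -0.07 -0.49] gap -0.0003 q [-0.02  0.17  1.57  0.    1.42  0.83]
theta tcp 50.8 r 0.0693
[-0.05, 0.11, -0.09] [0.02, 0.007, 0.008]
[0.57060393 0.03462142 0.052     ] 0.07778440129573129 33.84459704567582
```

Handle now about 32–34°, i.e. ~138° round. Back off along −y (away from the handle), then rise.

arm_command([
  [0,0,-0.7,-0.3,0,0,0],
  [0,0,-1.3,-0.5,0,0,0],
  [0,-3,-1.3,-0.5,0,0,0],
  [0,-8,-1.3,-0.5,0,0,0],
  [0,-13,-1.3,-0.5,0,0,0],
])

```text
t: 11.58
position: [0.5458, 0.0586, 0.2206]
orientation: [-0.658, -0.25, 0.666, -0.246]
ft_force: [1.2, 0.3, -0.0]
finger_gap: 0.0001
```

```bash
python3 -c "
from h import *
go(.40,.15,.26)
im=shot('wrist','p_w.png')"
```

```text
t 11.57 p [0.5458 0.0586 0.2206] o [-0.658 -0.25   0.666 -0.246] f [ 1.18  0.33 -0.02] gap 0.0001 q [0.   0.1  1.38 0.   1.67 0.86]
yaw now -138.94
shift cm [ -3.76 -16.5    5.02] turn [0. 0. 0.]
```

View pics/p_w.png

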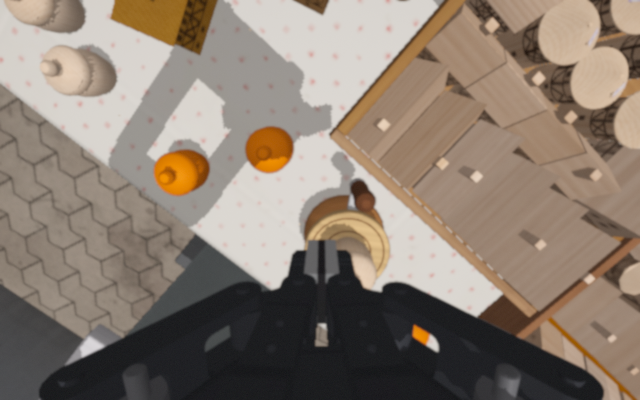

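arm_command([
  [0,-1,0,3,0,0,0],
  [0,-2,0,6,0,0,0],
  [0,-2,0,8,0,0,0],
  [0,-2,0,9,0,0,0],
  [0,-2,0,9,0,0,0],
])

```text
t: 12.25
position: [0.4808, -0.0006, 0.2486]
orientation: [0.663, 0.248, -0.661, 0.248]
ft_force: [1.0, -0.2, 0.2]
finger_gap: 0.0004
```

```bash
python3 -c "
from h import *
st()
im=shot('wrist','q_w.png');c=cam('wrist')
try: locate(im,c,(230,60,200,180),'q2.png')
except Exception as e: print(e)
im=shot('top','q_t.png');crop(im,290,180,100,60,8,'q_t2.png')"
```

```text
t 12.25 p [ 0.4808 -0.0006  0.2486] o [ 0.663  0.248 -0.661  0.248] f [ 0.96 -0.24  0.18] gap 0.0004 q [-0.12 -0.07  1.5   0.    1.71  0.73]
wheel [ 0.5084 -0.007   0.0449] rms 0.00124 226 jar(rim) [ 0.5089 -0.0084  0.0232] 0.00069 off mm [ 0.5 -1.4]
```

View pics/q_w.png

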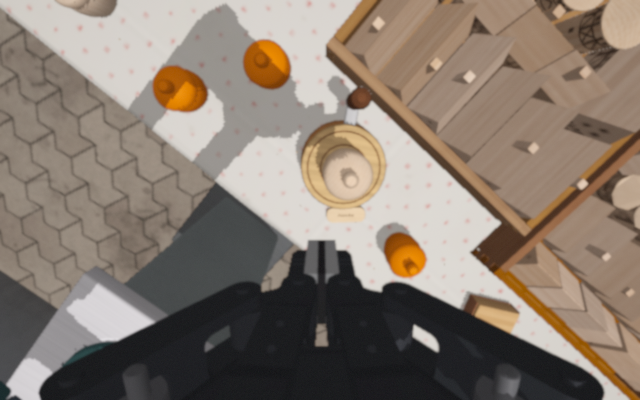

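View pics/q_t.png

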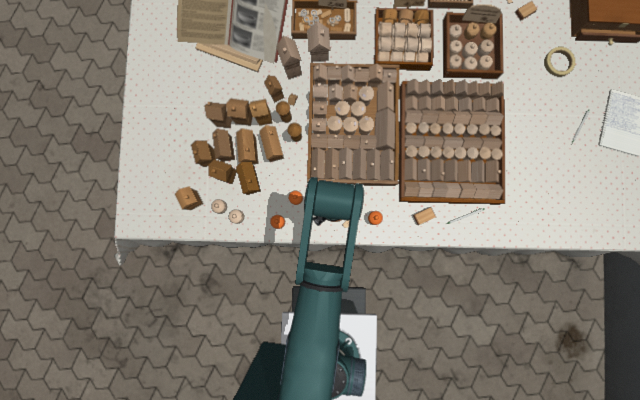

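```bash
python3 -c "
from h import *
im=cv2.imread('pics/q_w.png');crop(im,290,75,110,160,4,'q3.png')
c=cam('wrist')
h=onz('',(359.5,97.5),.112,c);d=h[:2]-C;print(h,np.hypot(*d),np.degrees(np.arctan2(d[1],d[0])))
print(im.shape)
locate(im,c,(290,100,110,106),'q2.png')
"
```

```text
[0.56570269 0.02963016 0.112     ] 0.07094795426581871 32.70116265892866
(400, 640, 3)
wheel [ 0.5091 -0.0065  0.0447] rms 0.00111 225 jar(rim) [ 0.5091 -0.0082  0.0232] 0.00069 off mm [-0.  -1.8]
```

View pics/q3.png

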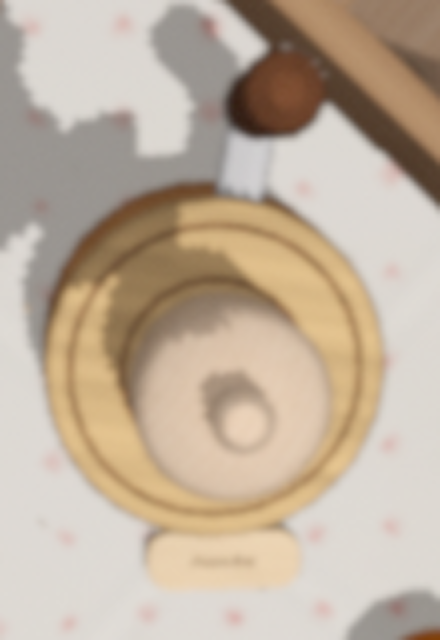

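View pics/q2.png

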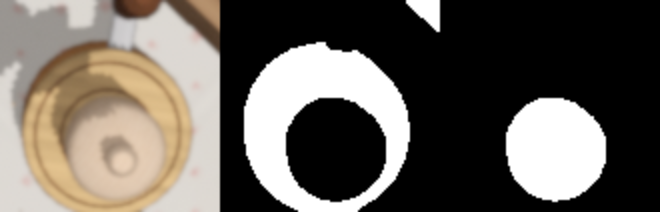

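```bash
python3 -c "
from h import *
c=cam('wrist')
g=lambda x,y:(290+x/4-.4,75+y/4-.4)
P=[onz('',g(*p),.06,c) for p in ((69,355),(363,357),(215,223),(200,515),(125,265),(312,255),(95,430))]
W,e=fitc(P);print(W,e)
P=[onz('',g(*p),.06,c) for p in ((45,360),(383,360),(230,530),(130,510),(345,270),(365,440),(310,500))]
W,e=fitc(P);print(W,e)
"
```

```text
[ 0.50853725 -0.00984253  0.03906124] 0.001139592648872185
[ 0.50825508 -0.00833168  0.04486943] 0.0007521519919970483
```

```bash
python3 -c "
from h import *
go(.36,.24,.27)"
```

```text
t 12.35 p [ 4.813e-01 -2.000e-04  2.486e-01] o [ 0.663  0.248 -0.661  0.248] f [-0.38 -0.28 -0.23] gap 0.0 q [-0.12 -0.07  1.5   0.    1.71  0.73]
yaw now -138.93
shift cm [ -2.13 -26.08  -6.64] turn [0. 0. 0.]
```

arm_command([
  [0,-1,-5,-1.3,0,0,0],
  [0,-2,-10,-2.6,0,0,0],
  [0,-2,-15,-4,0,0,0],
  [0,-2,-20,-5.3,0,0,0],
  [0,-2,-26,-6.6,0,0,0],
])

```text
t: 12.98
position: [0.3597, 0.241, 0.2684]
orientation: [0.663, 0.248, -0.661, 0.248]
ft_force: [-0.5, -0.3, 0.5]
finger_gap: 0.0001
```

arm_command([
  [0,0,0,0,0,0,0],
  [0,0,0,0,0,0,0],
  [0,0,0,0,0,0,0],
])

```text
t: 13.35
position: [0.3605, 0.2401, 0.2681]
orientation: [0.663, 0.247, -0.662, 0.247]
ft_force: [0.3, -0.6, 0.2]
finger_gap: 0.0
```

```bash
python3 -c "
from h import *
st()
im=shot('top','r_t.png');crop(im,290,180,100,60,8,'r_t2.png')
im=shot('scene','r_s.png')
c=cam('top');locate(im:=cv2.imread('pics/r_t.png'),c,(315,185,38,40),'r2.png')"
```

```text
t 13.35 p [0.3605 0.2401 0.2681] o [ 0.663  0.247 -0.662  0.247] f [ 0.33 -0.64  0.19] gap 0.0 q [ 0.46 -0.18  1.56  0.    1.76  1.31]
wheel [ 0.5053 -0.0076  0.0446] rms 0.00099 78 jar(rim) [ 0.5081 -0.0083  0.0214] 0.0009 off mm [ 2.9 -0.7]
```

View pics/r_t2.png

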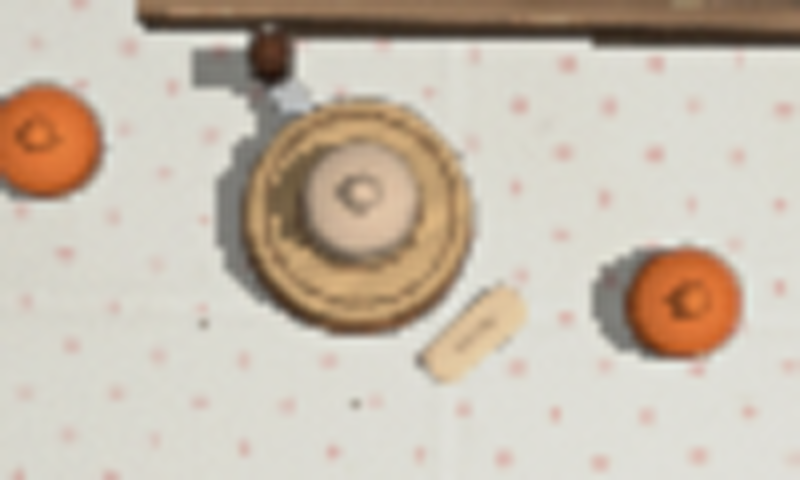

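View pics/r_t.png

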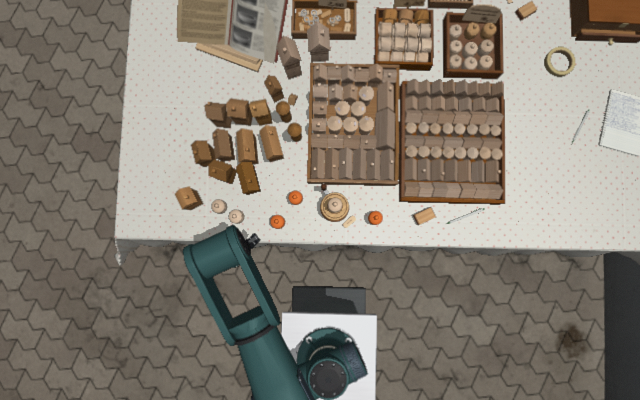

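View pics/r_s.png

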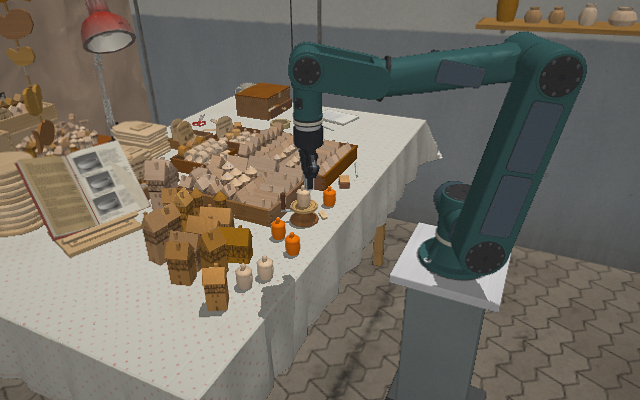

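```bash
python3 -c "
from h import *
print(env.sign_off())"
```

```text
the job is handed in; nothing more can be done
None
```

I centred the jar and pushed the crank about 139° round, then handed the job in at about 13 s of the 67 s allowed. `env.sign_off()` gave no verdict, so what follows rests on my own camera checks.

- **Centring:** I pushed the jar about 15 mm from behind at belly height with the slightly open fingers. A check from above then put it about 0.6 mm off the wheel's centre, with the crank not yet moved.
- **Turning the crank:** I pushed the handle with the shut fingers, then backed off and moved the arm well clear. The handle went from about 172° to about 33°, some 132 mm from where it started. I stopped short of a full half turn because the handle would have come too close to the tray behind the wheel.
- **Last checks:** The jar is upright with its foot inside the inner ring. No bystander looks moved in the last top picture; I judged that by eye, without measuring.
- **Disagreement:** The final views give different offsets for the jar: about 1 to 2 mm from the wrist camera and about 3 mm from the top camera. The wheel outline fitted poorly in both because its dark base and the arm's shadow spoiled the edge. All of these are under the 5.5 mm limit.

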